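# Clamp a re-glued paddle brush at the salon bench

## Task

Stand the freshly glued wooden brush, handle up, on the narrow rail of the blue bench clamp, centred across the rail, between the jaw and the end stop with its two broad wooden faces towards them, and let go of it. Then pump the orange trigger until the jaw has pushed the brush against the stop, and finish while still holding the trigger squeezed, so that the brush stays pressed firmly (about 12 newtons) but is never crushed (16 newtons is too much). Move the jaw only with the trigger, and leave the bottle, the comb jar and the bowl where they are.

Things in the scene. Friction and masses are not known exactly. Their poses are not given: they have to be found in the camera images.
- brush: Wooden paddle brush without cushion, about 0.14 kg, standing on the bench, handle up. Head: 26 mm thick along its x (two glued layers, dark and light), 60 wide along its y, 60 tall. Handle: 18 mm (x) by 22 (y), from 60 to 130 mm above the foot. Origin at the centre of the underside, z up. Half a turn about z makes no difference.
- clamp: Blue caulk-gun-style bar clamp fixed to the bench. Origin on the bench surface, z up; x is the direction in which the jaw advances. All clamp numbers are in mm in this frame. Base plate 300 by 70, 10 high. Body with cheeks: x -158 to -52, 46 wide, up to z 140. Jaw on the -x side of the rail, end stop on its +x side.
- rail_mid (a point): Point on top of the narrow aluminium rail on which the brush is to stand: clamp x 80, y 0, z 50. The rail is 36 wide (y -18 to 18) and runs from x 0 to the stop at x 110, top at z 50 throughout.
- handle_top (a point): Middle of the top of the black fixed handle that rises behind the trigger: clamp x -145, y 0, z 175 (lower than the top of the trigger). The handle is 26 thick (x -158 to -132) and 34 wide.
- anvil: End stop of the clamp, fixed to it, top at z 100, 46 wide; its origin coincides with the clamp's.
- anvil_face (a point): Centre of the black face of the end stop that the brush is to be pressed against: clamp x 110, z 79. The face is 42 wide, 44 high and looks to -x of the clamp.
- jaw_block: Blue moving jaw plate behind the sprung pad, 12 thick, 44 wide, z 55 to 103, on the end of the steel rod. Its origin coincides with the clamp's when joint jaw is 0 and moves with the jaw along the clamp's x.
- pad: Black sprung pressing pad in front of the jaw plate, on a yellow stem; 42 wide, z 57 to 101. Its origin coincides with the clamp's when joints jaw and plunger are 0.
- pad_face (a point): Centre of the pad's face that presses on the brush; it stands at clamp x = 28 mm + jaw - plunger, z 79.
- jaw (a joint): Advance of jaw and rod along the clamp's x, 0 to 0.072 m; starts at 0 to 0.02. The trigger only pushes it forward. A brake of 5 N holds it: when the trigger is let go under pressure, the jaw backs off until the pad presses with 5 N at most, so more lasts only while the trigger is held. If the trigger runs out of travel first, let it return and squeeze again.
- plunger (a joint): How far the sprung pad is pushed back into the jaw, 0 (free) to 0.013 m (bottomed). The spring is linear, 1800 N/m: the force on the brush is 1800 x plunger, so 12 N is about 0.0067 m and 16 N is 0.0089 m.
- trigger_blade: Orange trigger blade, 10 thick along the clamp's x, 26 wide; the orange part reaches from 27 to 87 mm beyond its pivot. Origin on the pivot: clamp x -85, y 0, z 130. It may be caged or pinched from above, or pushed on its front face (the side of the jaw). The fixed handle ends at z 175, so fingers kept above that are free on both sides of the blade.
- trigger_tip (a point): Middle of the top end of the blade, 87 mm from the pivot. At rest it leans towards the jaw: clamp x -67, z 215; fully squeezed clamp x -103, z 215.
- trigger (a joint): 0 at rest, 0.42 rad fully squeezed: the top swings to the clamp's -x, towards the fixed handle. A full squeeze pushes the jaw about 12 mm; a spring returns the trigger, the jaw stays: squeeze several times. Ratchet pitch 6 mm, so the start of a squeeze may be idle. Takes 2 to 4 N near the blade's top while the jaw runs free, about 8 N when the pad presses with 12 N.
- spray: Bystander: amber bottle with black cap, 56 mm across, 150 tall, origin under its centre.
- comb_jar: Bystander: green glass jar with combs in it, 68 mm across, 95 tall (combs to about 150), origin under its centre.
- tint_bowl: Bystander: low black bowl, 90 mm across, 45 tall, origin under its centre.

How it is judged:
By the outcome, as a careful person would: the job done as asked, in the order asked, and still so for the second after the job is handed in, while the arm keeps its last pose, push and grip.
It also fails if it takes over 72 s, if anything falls off the work surface, if the arm or the gripper's body presses on something with over 40 N, if the wrist force passes 120 N, or if a joint passes its speed limit or range.

## Robot

A 6-joint arm with a two-finger parallel gripper is mounted at the origin on the work surface. World frame = base frame: x ahead of the robot, y to its left, z up, the work surface at z = 0. Lengths are in m, angles in rad, forces in N, time in s.
With the tool pointing down it reaches from about 0.35 to 0.8 m from the base axis. Payload 7.3 kg.
Tool frame: the origin (TCP) lies between the finger pads; the fingertips stand 25 mm ahead of it and the grasp point (between the pads) lies 6 mm ahead of it (r.tip_extent is the distance from the TCP to the fingertips, in m); z points along the fingers, y is the line along which they close (so a half turn about z gives the same grasp; the last joint's range is limited). The gripper opens to 85 mm and grips with 20 to 120 N. Pads are 22 mm wide; open, the fingers measure 114 mm over their backs; the gripper's body (76 mm by 85 mm) begins 54 mm behind the grasp point. The pads swing forward as they close: fully open they stand 13 mm farther back than shut.
Start: joints at [-1.29, 0.342, 1.524, -0, 1.275, -0.146], TCP at [0.217, -0.478, 0.217] pointing down, gripper open.
Joint ranges: [-2.53, 2.53], [-0.77, 2.02], [0.04, 2.7], [-1, 4.14], [0.28, 2.66], [-3.11, 3.11]. Speed limits (rad/s): [2.57, 2.57, 3.14, 3.14, 3.14, 3.14].

## Interface

Orientations are given as a unit quaternion [x, y, z, w].
In Python, from workcell import r, command_gripper, optics gives the robot as it stands. The module is installed in compiled form; this text tells all that it offers. Calls block until the motion is done:
- r.reach(position, orientation): joint-space move of the TCP to a pose.
- r.move_straight(position, orientation=None, speed=0.15, max_force=None): straight line of the TCP; orientation=None keeps the orientation; speed is the mean speed in m/s. With max_force (N) it stops when the force on the tool has changed by that much, and returns True; else False.
- r.movej(angles): joint-space move.
- command_gripper(opening, force=None): finger opening in m; force is the grip in N (None keeps the last); returns when the fingers have stopped.
- r.hold(seconds).
- r.solve_ik(position, orientation): joint angles nearest the present ones, or None.
- r.read_state(): the state.
- optics.get_image(name): name is "scene" or "side" or "wrist"; returns (picture, depth): 480x640x3 uint8, red, green, blue; 480x640 float32, m along the optical axis (not along the pixel's ray), 0 where there is no reading.
- optics.camera_model(name): a dict with "K" (3x3 intrinsics, pixels), "R" (3x3) and "t" (3): a world point X has camera coordinates R X + t; the wrist camera has in their place "tool_from_camera" (4x4, takes a point from camera to tool coordinates, whose origin is the TCP and whose axes are the flange's). Camera axes: x right, y down, z forward; pixel columns grow to the right and rows downward; lengths in m; the calibration is good to about 2 mm. A picture is of the moment at which its call begins: read the wrist's pose just before it. camera_model takes no time and is no camera call.
A pose or a line that the arm cannot do raises r.PlanningError and nothing moves.
- r.finish_job(): hands the job in; it is judged then, once.
The state is a dict: "time_s": time; "joint_positions": joint angles; "dq": joint speeds; "tau": joint torques, N m; "eef_pos": TCP position; "eef_rot": TCP orientation; "contact_force": force on the tool from outside, world axes, zero at the start; "torque": the same for the moment, N m; "grip_width": finger opening in m; "grip_force": force on a finger pad.
Only numpy, scipy, OpenCV 4.12 (cv2) and the standard library are available. Lean on these libraries where they do the work, as an engineer would, in place of code of your own. Each camera call takes 0.05 s, during which the arm holds its last target. There are 200 camera calls.

## Working session

There is one attempt and no reset: what is moved stays moved. The work goes in short steps, each a Python script; the robot and the scene stay as the last script left them, time stands still between calls to the robot, and variables do not carry over. Pictures are saved under pics/ and viewed, at most 12 in all, crops included, and the job is handed in when it is done.

```bash
mkdir -p pics
python3 - <<'E'
from workcell import r, command_gripper, optics
import numpy as np, cv2
for n in ("scene","side"):
    p,d=optics.get_image(n); cv2.imwrite(f"pics/{n}0.png",p[:,:,::-1]); np.savez(f"{n}0.npz",p=p,d=d)
    m=optics.camera_model(n); print(n,m["K"].tolist(),(-m["R"].T@m["t"]).round(3),m["R"][2].round(2))
print(r.read_state()["time_s"],r.read_state()["eef_rot"])
E
```

```text
scene [[532.5721536814093, 0.0, 316.3265678821908], [0.0, 532.5721536814093, 240.7778313643135], [0.0, 0.0, 1.0]] [ 1.215 -0.363  1.11 ] [-0.54  0.27 -0.8 ]
side [[453.5171653552239, 0.0, 327.77502414019426], [0.0, 453.5171653552239, 234.37650930389705], [0.0, 0.0, 1.0]] [0.307 0.584 0.906] [ 0.25 -0.59 -0.76]
0.1 [ 9.77317472e-01  2.11778480e-01 -5.34446054e-05 -6.56578297e-04]
```

View pics/scene0.png

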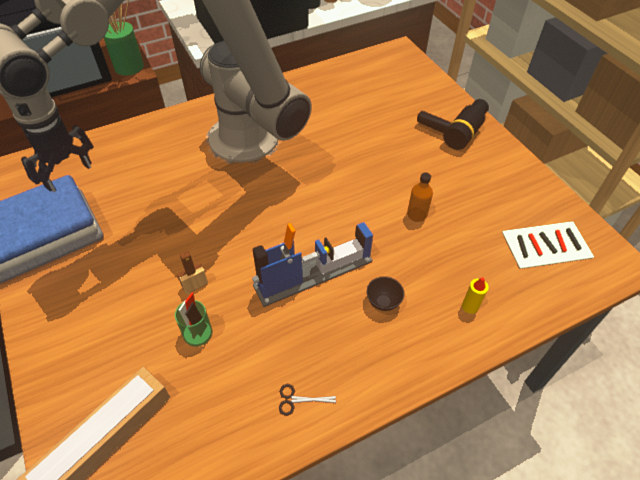

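View pics/side0.png

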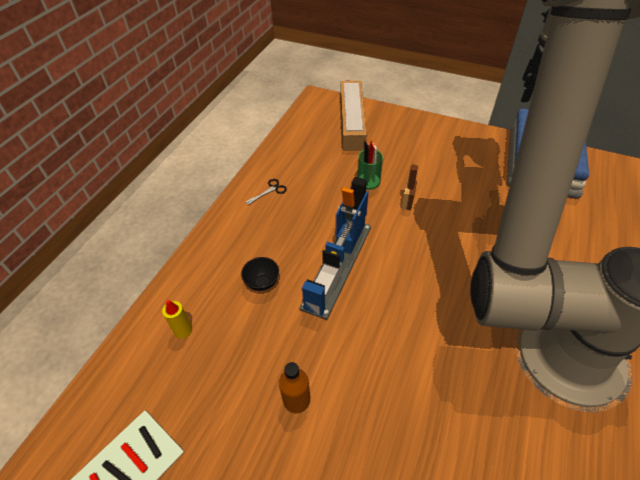

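Scene view: the clamp runs from its handle at (262,262) to the stop at (365,240), with the trigger at (290,237) and the jaw pad at (326,250). The brush is at (190,272), close to the comb jar at (195,322). In the side view the brush is at (410,188) and the stop at (314,297).

```bash
cat > h.py <<'E'
import numpy as np, cv2
from workcell import r, command_gripper, optics
def cloud(n,p,d,T=None):
    m=optics.camera_model(n);K=m["K"];v,u=np.nonzero(d>0);z=d[v,u]
    C=np.stack([(u-K[0][2])/K[0][0]*z,(v-K[1][2])/K[1][1]*z,z],1)
    W=(C-m["t"])@np.array(m["R"]) if T is None else C@T[:3,:3].T+T[:3,3]
    return W,p[v,u].astype(int)
def topmap(W,c,x0,x1,y0,y1,s,fn,zmin=-1):
    """top view: right = world x, up = world y; s px per m"""
    k=(W[:,0]>x0)&(W[:,0]<x1)&(W[:,1]>y0)&(W[:,1]<y1)&(W[:,2]>zmin);W=W[k];c=c[k];o=np.argsort(W[:,2]);W=W[o];c=c[o]
    im=np.zeros((int((y1-y0)*s)+1,int((x1-x0)*s)+1,3),np.uint8)
    im[((y1-W[:,1])*s).astype(int),((W[:,0]-x0)*s).astype(int)]=c[:,::-1]
    cv2.imwrite(fn,im)
E
python3 - <<'E'
from h import *
W=[];c=[]
for n in("scene","side"):
    f=np.load(n+"0.npz");w,k=cloud(n,f["p"],f["d"])
    s=(w[:,2]>-.02)&(w[:,2]<.25)&(w[:,0]>.2)&(w[:,0]<1)&(w[:,1]>-.6)&(w[:,1]<.4);w,k=w[s],k[s]
    blue=(k[:,2]>k[:,0]*1.4)&(k[:,2]>60)&(w[:,0]>.38); b=w[blue]
    for nm,lo,hi in(("bluetop z100",.095,.106),("body z140",.134,.146),("plate",.005,.014)):
        q=b[(b[:,2]>lo)&(b[:,2]<hi)]
        print(n,nm,len(q),cv2.minAreaRect((q[:,:2]*1000).astype(np.float32)) if len(q)>3 else 0)
    org=(k[:,0]>200)&(k[:,2]<60)&(k[:,1]<150)&(w[:,2]>.15);print("orange",org.sum(),w[org].mean(0).round(3),w[org].max(0))
    t=np.abs(w[:,2])<.004;print("table z",np.median(w[t,2]))
    W.append(w);c.append(k)
W=np.vstack(W);c=np.vstack(c);np.savez("cl.npz",W=W,c=c)
topmap(W,c,.25,.85,-.4,.2,1000,"pics/top0.png",.006)
E
```

```text
scene bluetop z100 192 ((550.75439453125, -29.915008544921875), (286.291259765625, 45.04621505737305), 89.7546615600586)
scene body z140 139 ((548.125732421875, -124.22422790527344), (96.36894226074219, 49.182960510253906), 88.87625885009766)
scene plate 0 0
orange 32 [ 0.552 -0.114  0.205] [ 0.58245268 -0.0813252   0.21803299]
table z -5.824845754195631e-05
side bluetop z100 290 ((545.87646484375, 3.5718002319335938), (229.9411163330078, 43.119903564453125), 89.61402130126953)
side body z140 93 ((544.8033447265625, -119.955322265625), (93.72079467773438, 43.87612533569336), 89.51660919189453)
side plate 6 ((527.6106567382812, 24.94567108154297), (191.212158203125, 34.31788635253906), 80.16749572753906)
orange 34 [ 0.546 -0.084  0.215] [ 0.55748102 -0.08001982  0.21659332]
table z 0.00016033853504160406
```

View pics/top0.png

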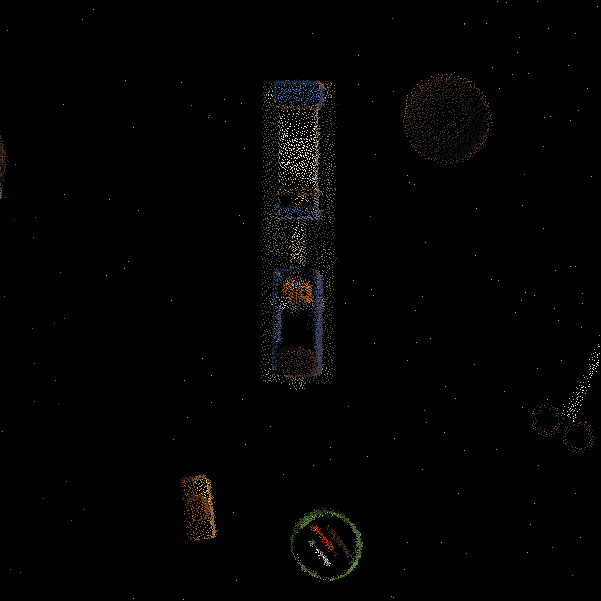

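Top view (1 mm/px, origin x 0.25, y 0.2): the clamp's x axis points along world +y, centred near x 0.547. The stop's front is near y 0.093 and the trigger top near y -0.09. The brush is centred near (0.449,-0.357), turned slightly, with its wide side along world y.

Run:
```python
from h import *
f=np.load("cl.npz");W,c=f["W"],f["c"]
def box(x0,x1,y0,y1,z0,z1): return W[(W[:,0]>x0)&(W[:,0]<x1)&(W[:,1]>y0)&(W[:,1]<y1)&(W[:,2]>z0)&(W[:,2]<z1)]
R=lambda q:cv2.minAreaRect((q[:,:2]*1000).astype(np.float32))
pl=box(.49,.61,-.2,.14,.007,.014);print("plate",len(pl),R(pl))
# edges of plate per y-bin
for s,fn in((-1,np.min),(1,np.max)):
    e=[]
    for y in np.arange(-.18,.11,.015):
        q=pl[(pl[:,1]>y)&(pl[:,1]<y+.015)]
        if len(q)>5:e.append((y+.0075,fn(q[:,0])))
    e=np.array(e);p=np.polyfit(e[:,0],e[:,1],1);print("edge slope",p,np.std(e[:,1]-np.polyval(p,e[:,0])))
rl=box(.51,.58,.005,.085,.047,.053);print("rail",R(rl))
for nm,b in(("stop",(.5,.6,.08,.14,.096,.105)),("body",(.5,.6,-.2,-.05,.136,.144)),("jaw",(.5,.6,-.03,.08,.09,.107)),("handle",(.5,.6,-.2,-.14,.17,.18)),("trig",(.5,.6,-.13,-.05,.195,.23))):
    q=box(*b);print(nm,len(q),q.min(0).round(3),q.max(0).round(3))
for z0,z1 in((.005,.062),(.057,.063),(.07,.128),(.126,.134)):
    q=box(.41,.5,-.42,-.3,z0,z1);print("brush",z0,len(q),R(q) if len(q)>3 else 0)
m=optics.camera_model("wrist");print(np.array(m["tool_from_camera"]).round(3),m["K"][0][0])
s=r.read_state();print(s["time_s"],s["grip_width"],r.tip_extent)
```

```text
plate 1851 ((539.486572265625, -33.58012390136719), (305.3282165527344, 92.99980926513672), 89.43992614746094)
edge slope [0.00613007 0.51094675] 0.004083465195384887
edge slope [0.00860466 0.58497776] 0.0006929538918267892
rail ((549.0742797851562, 45.360355377197266), (79.44371032714844, 40.931182861328125), 89.2873764038086)
stop 387 [0.525 0.091 0.096] [0.574 0.12  0.104]
body 350 [ 0.522 -0.177  0.136] [ 0.575 -0.071  0.144]
jaw 407 [ 0.524 -0.021  0.09 ] [0.573 0.015 0.106]
handle 245 [ 0.529 -0.177  0.17 ] [ 0.567 -0.148  0.179]
trig 188 [ 0.533 -0.095  0.195] [ 0.562 -0.076  0.218]
brush 0.005 357 ((455.5048522949219, -358.7398376464844), (84.80229949951172, 117.437744140625), 3.2878217697143555)
brush 0.057 113 ((450.0176696777344, -319.5606384277344), (29.001789093017578, 38.62533187866211), 5.861238479614258)
brush 0.07 190 ((449.3200378417969, -309.8587646484375), (22.69490623474121, 21.183353424072266), 4.681412696838379)
brush 0.126 81 ((448.5423278808594, -309.7120056152344), (19.63741683959961, 18.832895278930664), 2.529139280319214)
[[-0.    -0.958 -0.287  0.073]
 [ 1.    -0.     0.    -0.   ]
 [-0.    -0.287  0.958 -0.157]
 [ 0.     0.     0.     1.   ]] 412.2417317939724
0.1 0.08537087345426833 0.025
```

```bash
cat >> h.py <<'E'
from scipy.spatial.transform import Rotation as Ro
def down(deg): return (Ro.from_euler('z',deg,degrees=True)*Ro.from_euler('x',180,degrees=True)).as_quat()
def wrist(fn=None):
    s=r.read_state();p,d=optics.get_image("wrist")
    T=np.eye(4);T[:3,:3]=Ro.from_quat(s["eef_rot"]).as_matrix();T[:3,3]=s["eef_pos"]
    if fn: cv2.imwrite(fn,p[:,:,::-1])
    return cloud("wrist",p,d,T@np.array(optics.camera_model("wrist")["tool_from_camera"]))
def rect(W,x0,x1,y0,y1,z0,z1):
    q=W[(W[:,0]>x0)&(W[:,0]<x1)&(W[:,1]>y0)&(W[:,1]<y1)&(W[:,2]>z0)&(W[:,2]<z1)]
    return len(q),cv2.minAreaRect((q[:,:2]*1000).astype(np.float32)) if len(q)>3 else None
E
python3 - <<'E'
from h import *
r.reach([.449,-.310,.24],down(6.5))
W,c=wrist("pics/w1.png")
for z in((.125,.135),(.05,.065)): print(rect(W,.41,.49,-.36,-.26,*z))
for p in([.449,-.31,.106],[.449,-.31,.36],[.549,.062,.36],[.549,.062,.156],[.548,-.05,.3],[.548,-.05,.21]):
    q=r.solve_ik(p,down(6.5 if p[1]<-.3 else 89.4));print(None if q is None else np.round(q,2))
print(r.read_state()["time_s"])
E
```

```text
(788, ((446.73748779296875, -309.0106201171875), (18.667871475219727, 21.855792999267578), 6.954432487487793))
(1593, ((447.22357177734375, -309.107421875), (25.668224334716797, 60.012943267822266), 6.402426719665527))
[-0.74  0.49  1.62 -0.    1.03  0.71]
[-0.74  0.32  1.17 -0.    1.65  0.71]
[-0.03  0.33  1.15  0.    1.66 -0.02]
[-0.03  0.45  1.54 -0.    1.16 -0.02]
[-0.23  0.34  1.3   0.    1.5  -0.22]
[-0.23  0.39  1.47  0.    1.28 -0.22]
1.2583
```

View pics/w1.png

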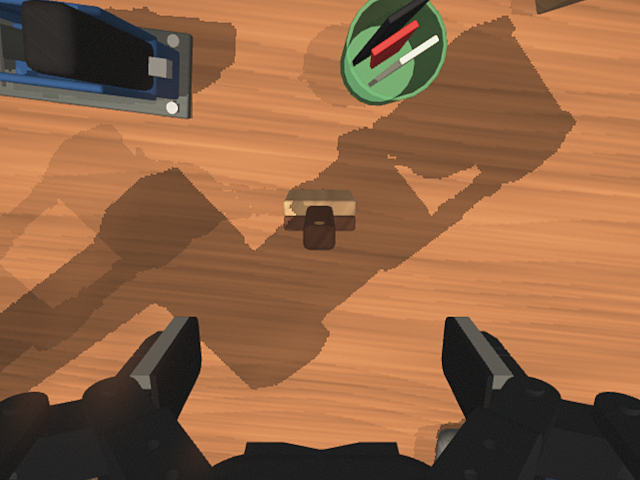

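The wrist view shows the brush at (320,220), midway between the open fingers, with nothing in the way. I'm picking it up now.

Run:
```python
from h import *
o=down(6.5)
r.move_straight([.447,-.309,.106],o,speed=.12)
command_gripper(0.0,force=35)
s=r.read_state();print(s["grip_width"],s["grip_force"])
r.move_straight([.447,-.309,.36],speed=.2)
r.reach([.549,.062,.36],down(89.4))
s=r.read_state();print(s["time_s"],s["grip_width"],s["contact_force"].round(2) if hasattr(s["contact_force"],'round') else s["contact_force"])
W,c=wrist("pics/w2.png");np.savez("w2.npz",W=W,c=c)
for nm,b in(("stop",(.5,.6,.07,.14,.096,.105)),("rail",(.5,.6,-.0,.1,.046,.054)),("jaw",(.5,.6,-.05,.05,.096,.107)),("plate",(.48,.62,-.2,.17,.006,.014)),("brush",(.5,.6,.0,.12,.15,.36))):
    print(nm,rect(W,*b))
```

```text
0.021018815158305386 35.290281772613525
5.975 0.021084070379056713 [ 1.36  0.4  -2.3 ]
stop (1175, ((548.7571411132812, 104.1125259399414), (25.225576400756836, 45.78227615356445), 89.52381896972656))
rail (1673, ((548.6505126953125, 56.11399841308594), (61.38490295410156, 35.40272521972656), 88.66812896728516))
jaw (0, None)
plate (1741, ((547.7317504882812, -32.004974365234375), (297.1896057128906, 70.01331329345703), 89.53247833251953))
brush (7514, ((549.564453125, 61.02073669433594), (26.328458786010742, 60.10403060913086), 89.4883804321289))
```

View pics/w2.png

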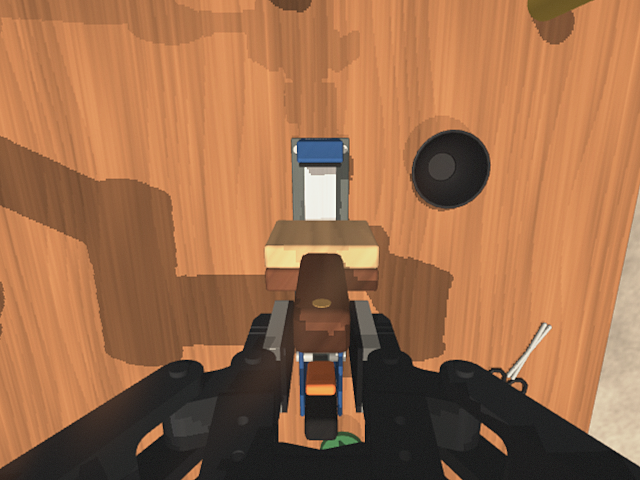

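The wrist view shows the brush held square, about 1 mm off the rail's centreline. I'll correct that and lower it.

Run:
```python
from h import *
o=down(89.5)
r.move_straight([.548,.0625,.20],o,speed=.15)
r.move_straight([.548,.0625,.162],o,speed=.08)
hit=r.move_straight([.548,.0625,.150],o,speed=.02,max_force=3)
s=r.read_state();print(hit,s["eef_pos"],s["contact_force"],s["time_s"])
p,d=optics.get_image("side");cv2.imwrite("pics/s2.png",cv2.resize(p[150:350,250:450,::-1],(600,600)))
W,c=wrist();print(rect(W,.5,.6,.0,.085,.104,.115),rect(W,.51,.6,.0,.085,.106,.113))
```

```text
True [0.54860726 0.06250477 0.15629517] [0.63563708 0.71216212 3.97767685] 8.275
(3866, ((549.031494140625, 62.65967559814453), (26.077878952026367, 60.150970458984375), 89.10538482666016)) (3696, ((549.0440673828125, 62.54536056518555), (26.0762939453125, 60.095863342285156), 89.34947204589844))
```

View pics/s2.png

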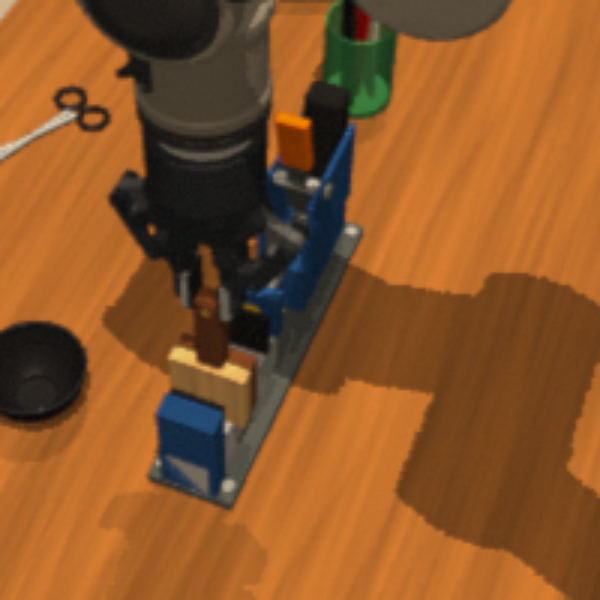

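The brush is standing on the rail between the pad and the stop. I'll release it, retreat and move in front of the trigger.

```bash
cat >> h.py <<'E'
O=down(89.5);Z=.213
def P(xc,z=Z): # clamp x (m), on clamp centreline
    y=xc-.0185; return [.5480+.0087*y,y,z]
def st():
    s=r.read_state();return s["eef_pos"][1]+.0185,s["contact_force"][1],s["time_s"]
E
python3 - <<'E'
from h import *
command_gripper(.06)
s=r.read_state();p=list(s["eef_pos"]);r.move_straight([p[0],p[1],.30],speed=.15)
command_gripper(0.0)
r.move_straight(P(-.030,.28),O,speed=.25)
r.move_straight(P(-.030),O,speed=.15)
s=r.read_state();print(s["grip_width"],s["contact_force"],st())
W,c=wrist("pics/w3.png");np.savez("w3.npz",W=W,c=c)
print("brush",rect(W,.5,.6,.0,.09,.104,.115),"stop",rect(W,.5,.6,.085,.14,.096,.1035))
r.hold(.2)
for x in(-.055,-.07,-.082):
    h=r.move_straight(P(x),O,speed=.06,max_force=12);print(h,st())
W2,c2=wrist("pics/w4.png");np.savez("w4.npz",W=W2,c=c2)
E
```

```text
-0.0002658354421874779 [-0.02301873  0.11328163  0.2825883 ] (np.float64(-0.02928178173708582), np.float64(0.11328162905070427), 11.75)
brush (3183, ((549.2808227539062, 62.05375671386719), (26.259199142456055, 60.10654830932617), 89.6022720336914)) stop (441, ((548.3243408203125, 92.70457458496094), (2.717933416366577, 41.956058502197266), 89.8607406616211))
False (np.float64(-0.05538169115150744), np.float64(-0.6569914693984915), 12.5667)
False (np.float64(-0.07034295241122018), np.float64(-0.3471951766268976), 12.9667)
False (np.float64(-0.08239593586333889), np.float64(-0.6728745624148791), 13.3167)
```

View pics/w4.png

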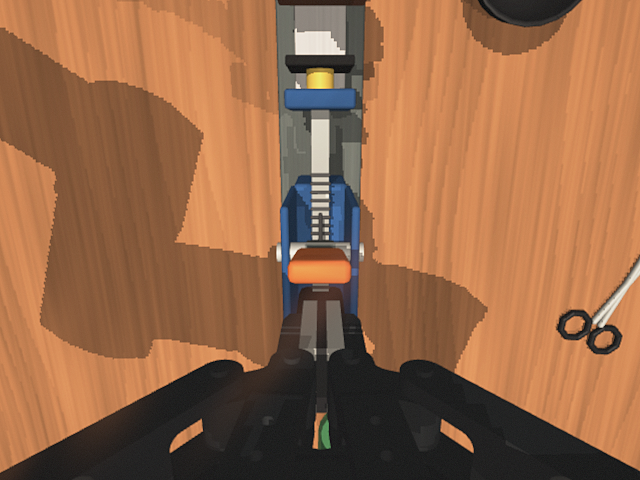

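The wrist view shows the orange blade top at (320,265) and the fingers below it at (320,330), so they appear to be on the handle side. The force reading shows no contact either. I'll check the numbers and the other cameras.

Run:
```python
from h import *
for n in("w3","w4"):
    f=np.load(n+".npz");W,c=f["W"],f["c"]
    o=(c[:,0]>180)&(c[:,2]<70)&(c[:,1]<140)&(W[:,2]>.15)&(W[:,2]<.24)
    q=W[o];print(n,len(q),q.min(0).round(3),q.max(0).round(3),np.median(q,0).round(3))
p,d=optics.get_image("side");a=cv2.resize(p[120:320,270:420,::-1],(400,533))
p,d=optics.get_image("scene");b=cv2.resize(p[150:350,220:370,::-1],(400,533))
cv2.imwrite("pics/both.png",np.hstack([a,b]))
s=r.read_state();print(s["eef_pos"],s["contact_force"],s["grip_width"])
```

```text
Traceback (most recent call last):
ValueError: zero-size array to reduction operation minimum which has no identity
```

Run:
```python
from h import *
for n in("w3","w4"):
    f=np.load(n+".npz");W,c=f["W"],f["c"]
    o=(c[:,0]>170)&(c[:,2]<80)&(c[:,1]<150)&(W[:,2]>.12)&(W[:,2]<.26)
    q=W[o];print(n,len(q))
    if len(q):print(q.min(0).round(3),q.max(0).round(3),np.median(q,0).round(3))
p,d=optics.get_image("side");a=cv2.resize(p[120:320,270:420,::-1],(400,533))
p,d=optics.get_image("scene");b=cv2.resize(p[150:350,220:370,::-1],(400,533))
cv2.imwrite("pics/both.png",np.hstack([a,b]))
s=r.read_state();print(s["eef_pos"],s["contact_force"],s["grip_width"])
```

```text
w3 0
w4 840
[ 0.534 -0.094  0.21 ] [ 0.561 -0.08   0.258] [ 0.547 -0.086  0.214]
[ 0.54710596 -0.10039827  0.21298661] [-0.03240665 -0.09208655  0.52697347] -0.00012931891556371036
```

View pics/both.png

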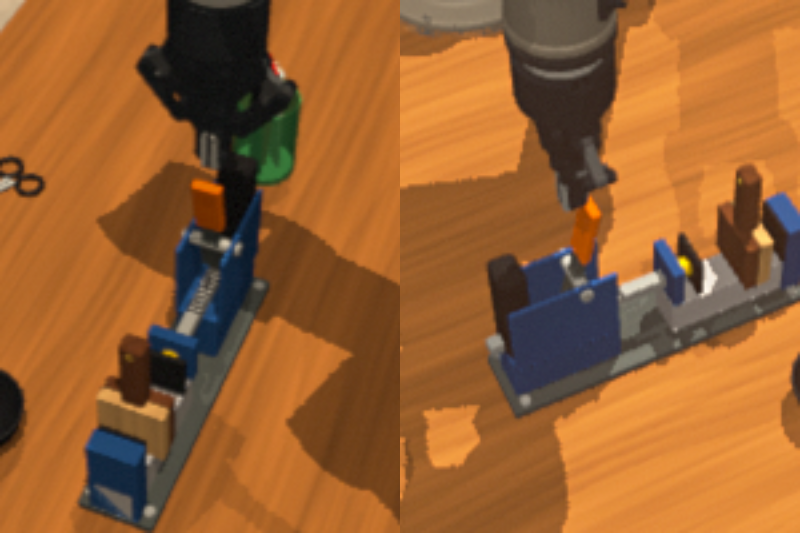

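The side and scene crops show the fingers behind the orange blade, with their tips about level with its top, and the trigger unsqueezed. They seem to have passed over it, so I'll measure where the fingertips really are.

Run:
```python
from h import *
print(Ro.from_quat(r.read_state()["eef_rot"]).as_matrix().round(3).tolist())
for n in("scene","side"):
    p,d=optics.get_image(n);W,c=cloud(n,p,d)
    k=(np.abs(W[:,0]-.547)<.05)&(W[:,1]>-.135)&(W[:,1]<-.04)&(W[:,2]>.17)&(W[:,2]<.26)
    w=W[k];col=c[k];o=(col[:,0]>170)&(col[:,2]<80)
    print(n,"orange",w[o].min(0).round(3),w[o].max(0).round(3))
    g=w[~o]
    for z in np.arange(.175,.255,.01):
        q=g[(g[:,2]>=z)&(g[:,2]<z+.01)]
        if len(q):print(round(z,3),len(q),q.min(0)[:2].round(3),q.max(0)[:2].round(3))
```

```text
[[0.009, 1.0, -0.0], [1.0, -0.009, 0.0], [0.0, -0.0, -1.0]]
scene orange [ 0.537 -0.101  0.17 ] [ 0.563 -0.081  0.241]
0.175 15 [ 0.539 -0.1  ] [ 0.563 -0.091]
0.185 25 [ 0.539 -0.098] [ 0.562 -0.088]
0.195 28 [ 0.536 -0.095] [ 0.562 -0.085]
0.205 17 [ 0.541 -0.093] [ 0.561 -0.082]
0.225 9 [ 0.543 -0.112] [ 0.56  -0.095]
0.235 29 [ 0.545 -0.112] [ 0.563 -0.09 ]
0.245 25 [ 0.544 -0.113] [ 0.565 -0.094]
0.255 7 [ 0.54  -0.112] [ 0.56  -0.108]
side orange [ 0.534 -0.087  0.211] [ 0.557 -0.08   0.217]
0.175 28 [ 0.533 -0.093] [ 0.558 -0.085]
0.185 32 [ 0.533 -0.093] [ 0.557 -0.083]
0.195 31 [ 0.533 -0.085] [ 0.557 -0.08 ]
0.205 23 [ 0.534 -0.084] [ 0.559 -0.078]
0.225 11 [ 0.541 -0.095] [ 0.558 -0.087]
0.235 45 [ 0.533 -0.106] [ 0.559 -0.086]
0.245 49 [ 0.533 -0.105] [ 0.559 -0.085]
0.255 22 [ 0.533 -0.102] [ 0.559 -0.087]
```

The fingertips are actually near z 0.225, about 37 mm higher than the nominal extent implies, so they went over the blade. Working with the TCP at z 0.182 is clear under either tip length. I'll lift back over and push again.

```bash
sed -i 's/Z=.213/Z=.182/' h.py
python3 - <<'E'
from h import *
s=r.read_state()
r.move_straight(P(-.082,.26),O,speed=.15)
r.move_straight(P(-.028,.26),O,speed=.2)
print(r.move_straight(P(-.028),O,speed=.12,max_force=8))
r.hold(.1);print(st())
for x in(-.045,-.05,-.055,-.06,-.065,-.07):
    h=r.move_straight(P(x),O,speed=.05,max_force=15);print(h,np.round(st(),3))
    if h:break
W2,c2=wrist("pics/w5.png");np.savez("w5.npz",W=W2,c=c2)
E
```

```text
False
(np.float64(-0.028264264751969703), np.float64(-0.11264792446738264), 15.35)
False [-0.045  0.218 15.842]
False [-0.05   0.135 16.092]
False [-0.055  0.193 16.342]
False [-0.06   1.833 16.592]
False [-0.065  2.564 16.842]
False [-0.07   2.543 17.092]
```

View pics/w5.png

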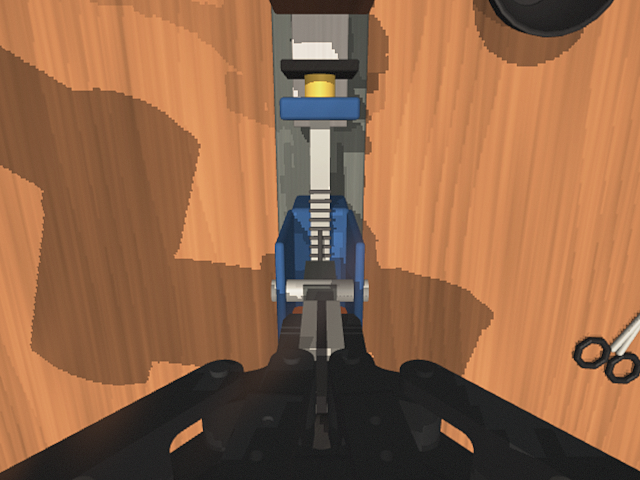

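The wrist view shows the fingers now in front of the blade and pushing it with about 2.5 N. The jaw plate is at (320,108) and the pad at (320,68), both fully visible, so I can measure the plunger from here.

```bash
cat >> h.py <<'E'
def meas(W=None,c=None):
    """clamp-x (mm) of jaw plate top (mid) and pad top (mid), and their difference"""
    if W is None: W,c=wrist()
    k=(np.abs(W[:,0]-.548)<.018)&(W[:,1]>-.04)&(W[:,1]<.12)&(W[:,2]>.096)&(W[:,2]<.107)
    w=W[k,1]*1000+18.5;cc=c[k]
    b=cc[:,2]>cc[:,0]*1.5; b&=cc[:,2]>60
    j=w[b];jm=np.median(j[j<np.min(j)+14])
    dk=(cc.max(1)<60)&(w>jm+6)&(w<jm+35);p=np.median(w[dk]) if dk.sum()>5 else np.nan
    return round(float(jm),2),round(float(p),2),round(float(p-jm),2),int(b.sum()),int(dk.sum())
E
python3 - <<'E'
from h import *
for n in("w3","w4","w5"):
    f=np.load(n+".npz");print(n,meas(f["W"],f["c"]))
for x in(-.076,-.082,-.086,-.09,-.094):
    h=r.move_straight(P(x),O,speed=.06,max_force=8);print(h,np.round(st(),3),meas())
    if h:break
E
```

```text
w3 (5.88, 27.27, 21.39, 1031, 505)
w4 (5.15, 26.4, 21.24, 1177, 680)
w5 (10.65, 32.13, 21.47, 1449, 873)
False [-0.076  2.289 17.392] (12.97, 34.69, 21.71, 1559, 921)
False [-0.082  1.153 17.692] (15.37, 36.78, 21.41, 1611, 954)
False [-0.084  9.618 17.992] (15.88, 37.6, 21.72, 1621, 988)
False [-0.085 19.301 18.292] (16.16, 37.69, 21.52, 1619, 960)
False [-0.086 30.299 18.592] (16.64, 37.97, 21.33, 1619, 977)
```

Run:
```python
from h import *
for i in range(3):
    r.move_straight(P(-.050),O,speed=.12)
    h=r.move_straight(P(-.0825),O,speed=.06,max_force=7);m=meas();print(h,np.round(st(),4),m)
    if m[2]<20.3 or h:break
W,c=wrist("pics/w6.png");print("brush",rect(W,.5,.6,.0,.095,.1045,.115))
```

```text
False [-0.0827  1.9684 19.9   ] (27.54, 48.11, 20.57, 1643, 781)
False [-0.0828  2.5455 21.0667] (39.34, nan, nan, 1748, 0)
False [-0.0828  1.7274 22.2333] (47.76, nan, nan, 707, 0)
brush (9, ((545.6311645507812, 30.856449127197266), (1.9624148607254028, 32.238433837890625), 85.72509002685547))
```

View pics/w6.png

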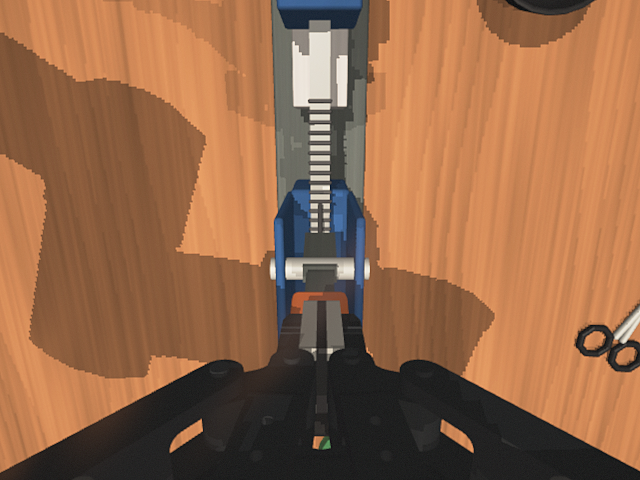

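The jaw has advanced far enough that the pad is out of the wrist view; the back of the jaw plate is at (320,20). I'll do the next stroke in small steps, using blade force and travel.

```bash
cat >> h.py <<'E'
def F(n=5):
    a=[]
    for _ in range(n): r.hold(.03);a.append(st()[:2])
    return np.mean(a,0)
def stroke(limit,end=-.0825,step=.002,start=-.056):
    r.move_straight(P(-.050),O,speed=.12);b=F();print("base",b.round(4))
    r.move_straight(P(start),O,speed=.06,max_force=limit)
    x=start
    while x>end+1e-6:
        x=max(x-step,end);r.move_straight(P(x),O,speed=.04);f=F(3);print((f-[0,b[1]]).round(4),end=' ')
        if f[1]-b[1]>limit:break
    print(round(st()[2],2))
def clampview(fn=None):
    """clamp-x (mm) row profile from the fixed cameras"""
    for n in("scene","side"):
        p,d=optics.get_image(n);W,c=cloud(n,p,d);x=W[:,1]*1000+18.5
        k=(np.abs(W[:,0]-.548)<.04)
        b=k&(W[:,2]>.115)&(W[:,2]<.185)&(x>20)&(x<130)
        t=k&(W[:,2]>.104)&(W[:,2]<.113)&(x>20)&(x<112)
        j=k&(W[:,2]>.098)&(W[:,2]<.107)&(x>5)&(x<80)&(c[:,2]>c[:,0]*1.5)
        f=lambda m:(int(m.sum()),np.percentile(x[m],[3,50,97]).round(1).tolist()) if m.sum() else 0
        print(n,"handle",f(b),"head top",f(t),"jaw",f(j))
        if fn:cv2.imwrite(fn%n,p[:,:,::-1])
E
python3 - <<'E'
from h import *
clampview()
stroke(5.0)
clampview("pics/c1_%s.png")
a=cv2.imread("pics/c1_side.png")[200:330,280:380];b=cv2.imread("pics/c1_scene.png")[200:300,290:390]
cv2.imwrite("pics/c1.png",np.hstack([cv2.resize(a,(400,520)),cv2.resize(b,(400,520))]))
E
```

```text
scene handle (226, [79.1, 83.7, 95.4]) head top (163, [47.3, 82.0, 100.0]) jaw (62, [44.6, 49.3, 54.8])
side handle (276, [84.5, 97.9, 100.2]) head top (236, [53.3, 94.8, 103.5]) jaw (57, [47.9, 54.6, 59.3])
base [-0.0505  0.1562]
[-0.058   2.5264] [-0.06    2.8737] [-0.0621  3.3279] [-0.0641  2.3035] [-0.0661  2.2703] [-0.0681  2.2212] [-0.07    3.0381] [-0.0721  3.3046] [-0.0741  3.1213] [-0.076   3.4065] [-0.078   3.9958] [-0.0799  4.7163] [-0.0818  4.4879] [-0.0822  4.7987] 28.12
scene handle (228, [87.3, 92.6, 103.6]) head top (155, [60.2, 89.6, 107.7]) jaw (60, [56.3, 60.0, 64.9])
side handle (280, [92.6, 105.9, 108.5]) head top (231, [67.5, 102.0, 111.7]) jaw (59, [58.8, 66.8, 70.5])
```

View pics/c1.png

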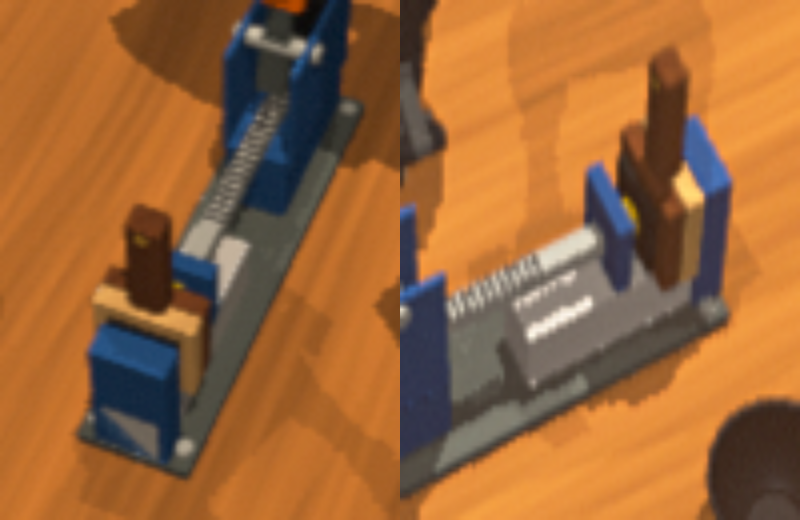

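The brush now touches the stop (its head moved 8.5 mm while the jaw moved about 11.5 mm). The blade force rise matches the roughly 3 mm of plunger, so about 5 N. Next is the final squeeze, in fine steps.

Run:
```python
from h import *
stroke(7.2,step=.001,start=-.060)
clampview()
```

```text
base [-0.0507 -0.0359]
[-0.0608  1.7969] [-0.0618  3.8609] [-0.0629  4.5905] [-0.064   4.7297] [-0.065   4.9936] [-0.066   5.2111] [-0.0669  4.9484] [-0.0679  5.8311] [-0.0688  5.2883] [-0.0696  6.5552] [-0.0705  6.8125] [-0.0714  6.8627] [-0.0724  7.3967] 33.68
scene handle (223, [87.2, 91.8, 103.7]) head top (170, [59.8, 89.7, 107.7]) jaw (64, [58.3, 62.1, 68.0])
side handle (278, [93.1, 105.8, 108.5]) head top (231, [68.9, 102.8, 111.4]) jaw (57, [61.1, 67.6, 72.6])
```

The estimates of the present force run from 9 to 13 N, which is too wide. I'll back off and tilt the tool 22° so the wrist camera sees the jaw and pad directly while pushing.

```bash
cat >> h.py <<'E'
OT=(Ro.from_rotvec([np.deg2rad(22),0,0])*Ro.from_quat(O)).as_quat()
ZT=.192
E
python3 - <<'E'
from h import *
r.move_straight(P(-.045),O,speed=.12)
r.move_straight(P(-.030,ZT),OT,speed=.1)
print(F(),st())
W,c=wrist("pics/w7.png");np.savez("w7.npz",W=W,c=c);print(meas(W,c))
x=W[:,1]*1000+18.5
k=(np.abs(W[:,0]-.548)<.018)&(W[:,2]>.094)&(W[:,2]<.108)&(x>35)&(x<110)
for b in range(40,110,2):
    q=k&(x>=b)&(x<b+2)
    if q.sum():print(b,q.sum(),np.median(W[q,2]).round(4),np.median(c[q],0))
E
```

```text
[-0.0298529  0.0716173] (np.float64(-0.0292868647374285), np.float64(-0.4390923306234764), 34.8667)
(60.39, 81.13, 20.74, 1266, 732)
54 260 0.1002 [30. 43. 59.]
56 173 0.1027 [ 68. 106. 157.]
58 169 0.1027 [ 72. 113. 167.]
60 165 0.1028 [ 72. 113. 166.]
62 162 0.1029 [ 71. 112. 165.]
64 154 0.1027 [ 70. 110. 163.]
66 21 0.1016 [ 65. 103. 157.]
76 22 0.0972 [25.  24.  24.5]
78 311 0.0996 [29. 28. 27.]
80 163 0.1008 [39. 38. 36.]
82 182 0.1009 [44. 38. 34.]
84 255 0.1039 [59. 39. 30.]
86 1 0.1074 [127.  77.  56.]
96 14 0.1075 [116.5  74.5  53.5]
98 3 0.1074 [129.  97.  69.]
```

View pics/w7.png

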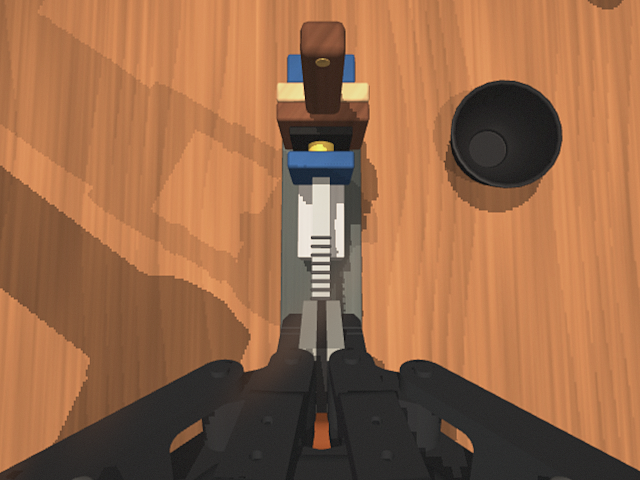

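The tilted wrist view shows the jaw plate top at (320,160), the pad behind it at (320,133), and the brush pressed between the pad and the stop. I'll compare the gap with the free-pad frames.

```bash
cat >> h.py <<'E'
def gap(W=None,c=None):
    """jaw mid, pad top rear edge, pad front edge (clamp x mm)"""
    if W is None: W,c=wrist()
    x=W[:,1]*1000+18.5;k=(np.abs(W[:,0]-.548)<.019)&(x>-10)&(x<95)
    j=x[k&(W[:,2]>.1015)&(W[:,2]<.105)&(c[:,2]>c[:,0]*1.8)&(c[:,2]>120)]
    jl,jh=np.percentile(j,[1,99]);jm=(jl+jh)/2
    p=k&(c.max(1)<70)&(x>jm+8)&(x<jm+32)
    t=x[p&(W[:,2]>.0995)&(W[:,2]<.102)]
    return np.round([jl,jh,jm,*(np.percentile(t,[1,50,99])-jm)],2)
E
python3 - <<'E'
from h import *
for n in("w3","w4","w5","w7"):
    f=np.load(n+".npz");W,c=f["W"],f["c"];print(n,gap(W,c))
    x=W[:,1]*1000+18.5;g=gap(W,c)[2]
    k=(np.abs(W[:,0]-.548)<.018)&(c.max(1)<75)&(x>g+10)&(x<g+30)&(W[:,2]>.05)
    for b in range(12,30):
        q=k&(x-g>=b)&(x-g<b+1)
        if q.sum()>3:print((b,int(q.sum()),float(np.percentile(W[q,2],90).round(4))),end=' ')
    print()
E
```

```text
w3 [ 0.5  10.45  5.47 18.56 21.77 24.4 ]
(18, 5, 0.1009) (19, 95, 0.1016) (20, 73, 0.102) (21, 112, 0.1019) (22, 72, 0.1019) (23, 96, 0.102) (24, 213, 0.1005) 
w4 [ 0.59 10.55  5.57 18.46 21.37 24.32]
(18, 332, 0.1008) (19, 110, 0.1017) (20, 115, 0.1019) (21, 111, 0.1018) (22, 110, 0.1019) (23, 90, 0.1019) (24, 50, 0.1011) 
w5 [ 6.05 16.07 11.06 18.49 21.17 24.14]
(18, 368, 0.1005) (19, 142, 0.1018) (20, 136, 0.1016) (21, 142, 0.1017) (22, 131, 0.1019) (23, 142, 0.1019) (24, 35, 0.101) 
w7 [56.38 66.05 61.21 16.92 20.13 23.49]
(16, 219, 0.0986) (17, 437, 0.1007) (18, 81, 0.1014) (19, 82, 0.1016) (20, 82, 0.1014) (21, 75, 0.1017) (22, 167, 0.1079) (23, 218, 0.1083) (26, 535, 0.1708) (27, 1246, 0.1728) (28, 226, 0.1742) (29, 50, 0.175)
```

The gap gives about 1.9 mm of plunger at rest (≤5 N), so 12 N corresponds to a jaw-plate middle near 66.0 mm. I'm squeezing now with the camera in the loop.

Run:
```python
from h import *
b=F()[1];x=-.045;last=None
r.move_straight(P(x,ZT),OT,speed=.08,max_force=6)
while x>-.095:
    g=gap();f=F(3);print(round(x,4),round(f[0],4),round(f[1]-b,2),g[2],g[3:])
    if g[2]>=65.3 or f[1]-b>9.5: break
    x-=.003 if g[2]<63.5 else .001
    r.move_straight(P(x,ZT),OT,speed=.05)
print(st()[2])
```

```text
-0.045 -0.0452 0.14 61.25 [16.55 19.92 23.51]
-0.048 -0.0479 1.14 61.24 [16.61 20.16 23.58]
-0.051 -0.051 1.28 61.21 [16.7  20.06 23.56]
-0.054 -0.0536 4.95 61.47 [16.3  19.91 23.33]
-0.057 -0.0564 4.99 62.81 [15.05 18.6  22.01]
-0.06 -0.0593 5.57 63.51 [14.36 17.78 21.32]
-0.061 -0.0602 5.81 64.03 [13.96 17.31 20.72]
-0.062 -0.0612 6.06 63.85 [14.03 17.52 21.  ]
-0.063 -0.0621 6.17 64.24 [13.62 17.1  20.62]
-0.064 -0.0631 6.21 64.69 [13.08 16.57 20.19]
-0.065 -0.0641 5.84 65.06 [12.82 16.34 19.93]
-0.066 -0.0651 5.88 65.44 [12.43 15.87 19.29]
39.975
```

The camera estimate brackets the force at 10.9 to 12.6 N, centred on about 12 N. I'll check that it holds steady, then hand in.

Run:
```python
from h import *
r.hold(.8);W,c=wrist();g=gap(W,c);print(g,F(),"head",rect(W,.5,.6,.06,.095,.108,.1125))
if 64.9<g[2]<66.3: print(r.finish_job())
```

```text
[60.32 70.6  65.46 12.44 15.95 19.48] [-0.06505671  6.01337079] head (2381, ((549.5086669921875, 78.31175231933594), (26.70765495300293, 59.776695251464844), 89.4090805053711))
the job is handed in; nothing more can be done
None
```

The job is handed in: the brush stands centred on the rail, pressed against the stop by the jaw at about 12 N (camera estimate 11 to 12.6 N), and the trigger is still held squeezed.

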